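# Send a sample vial round the bend of the transfer track

## Task

Put the white-capped vial into the blue cup of the steel carrier that waits at the start of the transfer track; then slide the carrier by its blue post along the track, round the bend, past the orange spring roller and up against the buffer plate of the black end stop; press it on firmly there with about 12 newtons, and let go, leaving it at the stop. Keep the vial upright, never lift the carrier out of its channel, never let it bear on the track or the stop with more than 25 newtons, and leave the black-capped vial alone.

Things in the scene. Friction and masses are not known exactly. Their poses are not given: they have to be found in the camera images.
- white_vial: glass sample vial with white screw cap, body diameter 27 mm, 56 mm tall (cap: top 10 mm, diameter 22 mm), 40 g, standing on the worktop in the inner corner of the L-shaped track; a microscope some 0.4 m tall stands to its left (+y): pass over it high. Origin at the middle of its underside, z up
- black_vial: same vial with a black cap, a bystander standing on the worktop 65 mm or more from the white one, along the x direction of the track's frame; origin at the middle of its underside
- track: fixed L-shaped white plate, 6 mm thick, with guide walls to 24 mm above the worktop and a slippery channel 43.5 mm wide (friction about 0.2). Origin: bend's centre of curvature, worktop level, z up. Channel centreline in this frame (mm): along +x at y=70 from x=-124 (closed end) to x=0; quarter circle of radius 70 about the origin, turning right, to (70, 0); then along -y at x=70 to the end stop
- roller (a point): orange spring roller, diameter 12 mm, on the outer wall of the last straight (y = -60 mm in the track's frame), sticking 6.5 mm into the channel; the point is where it enters, on the wall's face. The carrier's front disc needs several newtons to get past it; then the roller sits beside the carrier's waist and the carrier runs freely again
- end_stop: fixed black end stop block across the end of the channel, 42 mm wide, 32 mm high, red clamp knob on top (to 45 mm). Origin: foot of the middle of its face, on the channel floor; +y points out of the face, back towards the bend. From the face stands a buffer plate (26 mm wide, 26 mm high) on a screw, screwed out 3 to 19 mm, set anew each time and not measured, rigid: the carrier's nose meets it
- carrier: steel carrier, about 0.5 kg, 104 mm long: two discs of diameter 40 mm, 16 mm high, 64 mm apart, joined by an 18 mm waist; stands on the channel floor (6 mm above the worktop), 1.75 mm play either side. Origin: underside of the rear disc, on the axis of its upright blue post (diameter 14 mm, top 66 mm above the origin). +x points to the front disc, which carries a blue cup; z up
- cup_floor (a point): middle of the cup's floor on the front disc, 64 mm ahead of the post and 16 mm above the carrier's underside; cup inner diameter 31 mm, rim 16 mm above this point, outer diameter 39 mm
- carrier_nose (a point): foremost point of the front disc, 84 mm ahead of the post axis, 8 mm above the underside; it is what meets the buffer plate of the end stop
Not all that is in view belongs to the job. What is shaped like the white_vial but pink or yellow is not meant. What is shaped like the carrier but green is not meant.

How it is judged (in metres and radians):
On the way, in this order (a step that is already met when the one before it is completed fails the run):
1. the white-capped vial stands in the carrier's cup, let go, with the carrier still in the first straight (horizontal distance between white_vial and cup_floor below 0.006 m and z of white_vial in the frame of cup_floor below 0.004 m and angle between white_vial's own z axis and vertical below 0.15 rad and contact force between the fingers and white_vial below 0.1 N and x of carrier in the frame of track below -0.03 m), for 0.2 s.
2. the carrier is pressed against the buffer of the end stop with more than 8 N (contact force between carrier and end_stop above 8 N), for 0.1 s.
At the end, for the whole second after the job is handed in: the carrier stands at rest on the channel floor past the roller, its nose within 23 mm of the face of the end stop's block (buffer out 3 to 19 mm), and the white-capped vial stands upright (0.15 rad) in the cup, within 6 mm of its middle and 4 mm of its floor (horizontal distance between white_vial and cup_floor below 0.006 m and z of white_vial in the frame of cup_floor below 0.004 m and angle between white_vial's own z axis and vertical below 0.15 rad and y of carrier_nose in the frame of end_stop below 0.023 m and z of carrier in the frame of track below 0.009 m and angle between carrier's own z axis and vertical below 0.05 rad and linear speed of carrier below 0.01 m/s and linear speed of white_vial below 0.02 m/s); the robot touches nothing.
It fails at once if the carrier bears on the track with more than 25 N (contact force between carrier and track above 25 N).
It fails at once if the carrier bears on the end stop with more than 25 N (contact force between carrier and end_stop above 25 N).
It fails at once if the carrier is lifted more than 6 mm off the channel floor (z of carrier in the frame of track above 0.012 m).
It fails at once if the white-capped vial tips by more than 0.5 rad (angle between white_vial's own z axis and vertical above 0.5 rad).
It fails at once if the black-capped vial is moved by more than 20 mm (distance of black_vial from where it was at the start of the episode above 0.02 m).
It also fails if it takes over 72 s, if anything falls off the work surface, if the arm or the gripper's body presses on something with over 40 N, if the wrist force passes 120 N, or if a joint passes its speed limit or range.

## Robot

A 6-joint arm with a two-finger parallel gripper is mounted at the origin on a cart in front of the work surface, level with it; the furniture and walls round the work are solid. World frame = base frame: x ahead of the robot, y to its left, z up, the work surface at z = 0. Lengths are in mm, angles in degrees, forces in N, time in s.
With the tool pointing down it reaches from about 350 to 1000 mm from the base axis. Payload 7.1 kg.
Tool frame: the origin (TCP) lies on the centre line of the jaws, within the pads' length; the fingertips stand 19 mm ahead of it and the grasp point (between the pads) is the TCP; z points along the fingers, y is the line along which they close (so a half turn about z gives the same grasp; the last joint's range is limited). The gripper opens to 85 mm and grips with 20 to 120 N. Pads are 22 mm wide; open, the fingers measure 114 mm over their backs; the gripper's body (76 mm by 85 mm) begins 54 mm behind the grasp point. The pads swing forward as they close: fully open they stand 13 mm farther back than shut.
Start: joints at [73.224, 24.242, 93.386, -0, 62.372, -1.089], TCP at [168.963, 601.711, 250.319] pointing down, gripper open.
Joint ranges: [-172.04, 172.04], [-51.8, 120.97], [4.93, 147.93], [-75.15, 255.16], [6.16, 154.13], [-145.62, 145.62]. Speed limits (degrees/s): [136.94, 136.94, 172.46, 180, 180, 180].

## Interface

Orientations are given as [roll, pitch, yaw] about the fixed x, y, z axes, in that order (R = Rz(yaw) Ry(pitch) Rx(roll)).
In Python, from station import ctrl, cams, nets gives the robot as it stands. The module is installed in compiled form; this text tells all that it offers. Calls block until the motion is done:
- ctrl.move_ptp(position, orientation): joint-space move of the TCP to a pose.
- ctrl.move_linear(position, ori=None, v=150, guard=None): straight line of the TCP; ori=None keeps the orientation; v is the mean speed in mm/s. With guard (N) it stops when the force on the tool has changed by that much, and returns True; else False.
- ctrl.set_joints(angles): joint-space move.
- ctrl.release() and ctrl.grasp(grasp_force=None): open the fingers fully, or close them until they stop; grasp_force is the grip in N (None keeps the last).
- ctrl.sleep(seconds).
- ctrl.solve_ik(position, orientation): joint angles nearest the present ones, or None.
- ctrl.get_obs(): the state.
- cams.get_image(name): name is "scene" or "top" or "wrist"; returns a dict with "frame" (420x560x3 uint8, red, green, blue), "mtx" (3x3 intrinsics, pixels), "k1" (the pictures are not rectified: a ray, as slopes to the right and down, at radius r is drawn at 1 + k1 r^2 times it, then the intrinsics apply), "xyz" and "rotation" of the camera in the world. Camera axes: x right, y down, z forward; pixel columns grow to the right and rows downward; lengths in mm; the calibration is good to about 2 mm. A picture is of the moment at which its call begins. There is no depth.
A pose or a line that the arm cannot do raises ctrl.MotionError and nothing moves.
- ctrl.hand_in(): hands the job in; it is judged then, once.
Trained networks look in a picture, given as the dict that the camera call returned (one of the last four; its "shot" number tells which), for a name from the list of things; names that differ only in an ending like _2 or _b are one class to them, and where a whole thing is asked for, a point or a joint stands for the part that bears it (a point fixed in the world has none). Each returns a list of dicts, best first, with "conf" (0 to 1); they miss things now and then, are a little off and sometimes report something else, mostly with a low value. They report only what shows in the picture. A call takes as long as a camera call. They do not tell look-alikes from the thing itself.
- nets.spot_in(picture, label): "position" ([x, y, z] in mm, in world coordinates, good to about 4 mm: the middle of the surface that is visible of it).
- nets.trace(picture, label): "pixels" (420x560 bool, what is visible of it).
- nets.spot_point(picture, label): "position" ([x, y, z] in mm, in world coordinates, good to about 4 mm: a listed point, or the origin of a listed thing).
The state is a dict: "t": time; "joints": joint angles; "dq": joint speeds; "tau": joint torques, N m; "eef_pos": TCP position; "orientation": TCP orientation; "contact_force": force on the tool from outside, world axes, zero at the start; "ft_torque": the same for the moment, N m; "gripper_width": finger opening in mm; "finger_force": force on a finger pad.
Only numpy, scipy, OpenCV 4.12 (cv2) and the standard library are available. Lean on these libraries where they do the work, as an engineer would, in place of code of your own. Each camera call takes 0.05 s, during which the arm holds its last target. There are 200 camera calls.

## Working session

There is one attempt and no reset: what is moved stays moved. The work goes in short steps, each a Python script; the robot and the scene stay as the last script left them, time stands still between calls to the robot, and variables do not carry over. Pictures are saved under pics/ and viewed, at most 10 in all, crops included, and the job is handed in when it is done.

```bash
mkdir -p pics; cat > h.py <<'E'
from station import ctrl,cams,nets
import numpy as np,cv2
def save(im,n): cv2.imwrite(f'pics/{n}.png',im['frame'][:,:,::-1])
def ray(im,uv):
    K=np.array(im['mtx']);d=np.array([(uv[0]-K[0,2])/K[0,0],(uv[1]-K[1,2])/K[1,1]])
    s=d.copy()
    for _ in range(20): s=d/(1+im['k1']*(s@s))
    r=np.array(im['rotation'])@np.r_[s,1]
    return np.array(im['xyz']),r/np.linalg.norm(r)
def atz(im,uv,z):
    o,r=ray(im,uv);return o+r*(z-o[2])/r[2]
def proj(im,p):
    c=np.array(im['rotation']).T@(np.asarray(p,float)-np.array(im['xyz']));s=c[:2]/c[2]
    s=s*(1+im['k1']*(s@s));K=np.array(im['mtx']);return np.array([K[0,0]*s[0]+K[0,2],K[1,1]*s[1]+K[1,2]])
def tri(obs):
    A=0;b=0
    for im,uv in obs:
        o,r=ray(im,uv);P=np.eye(3)-np.outer(r,r);A=A+P;b=b+P@o
    return np.linalg.solve(A,b)
def cen(m):
    y,x=np.nonzero(m);return np.array([x.mean(),y.mean()])
E
python3 - <<'E'
from h import *
np.set_printoptions(precision=1,suppress=True)
print(ctrl.get_obs())
ims=[]
for n in['scene','top']:
    im=cams.get_image(n);save(im,n);print(n,im['xyz'],im['rotation'],im['mtx'],im['k1'])
    for l in['white_vial','black_vial','track','roller','end_stop','carrier','cup_floor','carrier_nose']:
        print(l,[(np.array(d['position']),round(d['conf'],2),proj(im,d['position'])) for d in nets.spot_point(im,l)])
E
```

```text
{'t': 0.0, 'joints': array([73.2, 24.3, 93.4,  0. , 62.4, -1.1]), 'dq': array([-0. ,  0. ,  0.1,  0.1,  0.1, -0. ]), 'tau': array([  0. , -55.7, -28.2,  -0. ,   0. ,  -0. ]), 'eef_pos': array([168.8, 601.2, 249.5]), 'orientation': array([-179.9,   -0. ,  164.3]), 'contact_force': array([ 0.2, -0.5, -0.4]), 'ft_torque': array([-0.,  0., -0.]), 'finger_force': 0.0, 'gripper_width': 85.18948238347467}
scene [ -96.4 -677.8  630.8] [-133.1   -0.1  -58.8] [[410.7   0.  282.7]
 [  0.  410.7 214.6]
 [  0.    0.    1. ]] -0.05817044896159593Traceback (most recent call last):
  File "<stdin>", line 8, in <module>
  File "h.py", line 13, in proj
    c=np.array(im['rotation']).T@(np.asarray(p,float)-np.array(im['xyz']));s=c[:2]/c[2]
                                                                             ~^^^^
IndexError: invalid index to scalar variable.
```

```bash
sed -i "s/np.array(im\['rotation'\])/rot(im['rotation'])/g" h.py; cat >> h.py <<'E'
from scipy.spatial.transform import Rotation as Ro
def rot(r): return Ro.from_euler('xyz',r,degrees=True).as_matrix()
np.set_printoptions(precision=1,suppress=True)
E
python3 - <<'E'
from h import *
for n in['scene','top']:
    im=cams.get_image(n);save(im,n);print(n,im['xyz'],im['rotation'],im['k1'])
    for l in['white_vial','black_vial','track','roller','end_stop','carrier','cup_floor','carrier_nose']:
        print(l,[(np.array(d['position']),round(d['conf'],2),proj(im,d['position'])) for d in nets.spot_point(im,l)])
E
```

```text
scene [ -96.4 -677.8  630.8] [-133.1   -0.1  -58.8] -0.05817044896159593
white_vial [(array([ 311.2, -237. ,    1.7]), 0.89, array([202.6, 246.1])), (array([ 434. , -291.4,    0.9]), 0.65, array([257.2, 220.8])), (array([ 383.9, -234.9,    2.8]), 0.65, array([222.9, 224.4]))]
black_vial [(array([ 481.6, -218.4,    3.7]), 0.55, array([242.6, 196.7]))]
track [(array([ 485. , -302.5,   -5.3]), 0.73, array([273.8, 211.3]))]
roller [(array([ 413.5, -385.9,   15.6]), 0.84, array([289.4, 238. ]))]
end_stop [(array([ 351. , -345.6,    6.7]), 0.85, array([256.5, 252.6]))]
carrier [(array([ 575.3, -232.3,    8.8]), 0.81, array([269.1, 175.9])), (array([ 487.8, -522.5,   -2.6]), 0.8, array([363.6, 246.5]))]
cup_floor [(array([ 563.3, -293.9,   19. ]), 0.67, array([288.1, 183.4])), (array([ 430.4, -556.9,   16.4]), 0.56, array([369.7, 265.4]))]
carrier_nose [(array([ 415.8, -567. ,    5.8]), 0.78, array([370.8, 276. ])), (array([ 557.3, -310.7,   14.1]), 0.75, array([292.9, 188.7]))]
top [ 334.3 -336.1  899.1] [-172.3   -0.7  -89.5] -0.052962352181743534
white_vial [(array([ 385.7, -236.5,    0.
[... 236 characters left out ...]
349.6, -341.4,    3.9]), 0.17, array([278.9, 272.4]))]
black_vial [(array([ 480.3, -222.6,   -2.1]), 0.61, array([211.9, 197. ]))]
track [(array([ 487.2, -306.4,    5.3]), 0.57, array([259.6, 192.9]))]
roller [(array([ 404.7, -383.6,   12. ]), 0.67, array([303.9, 240.2]))]
end_stop [(array([ 351.4, -343.9,    5.5]), 0.62, array([280.4, 271.4]))]
carrier [(array([ 576. , -231.6,    7.6]), 0.8, array([217.9, 142.6])), (array([ 487.9, -525.4,   -2.2]), 0.72, array([383.7, 194.5]))]
cup_floor [(array([ 432.9, -558. ,   15.2]), 0.88, array([405.1, 224.6])), (array([ 561.3, -295.9,   22.1]), 0.74, array([253.8, 149. ]))]
carrier_nose [(array([ 559.8, -319.7,   16.2]), 0.62, array([267.6, 150.9]))]
```

View pics/scene.png

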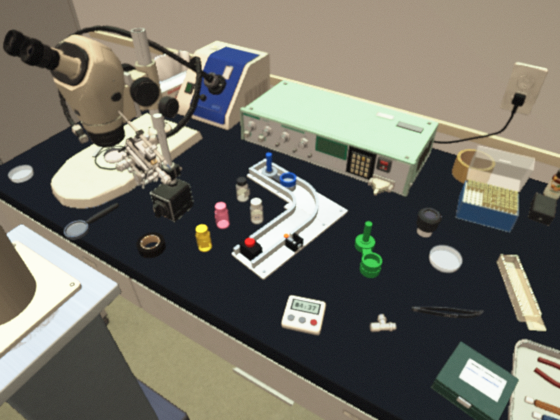

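View pics/top.png

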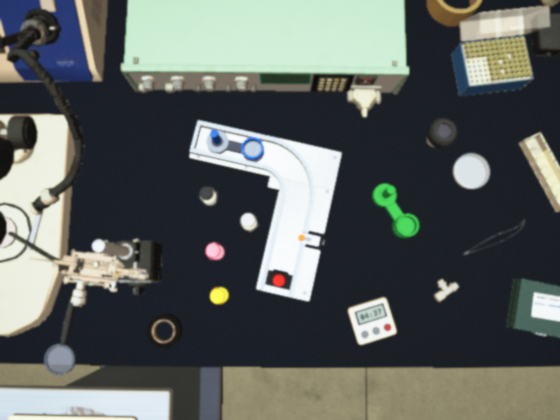

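```bash
python3 - <<'E'
from h import *
ctrl.move_linear([169,601,540],v=300)
for p in[[500,-300,540],[470,-300,300]]:
    print(ctrl.solve_ik(p,[180,0,78]));ctrl.move_ptp(p,[180,0,78])
L=['white_vial','black_vial','track','roller','end_stop','carrier','cup_floor','carrier_nose']
def look(n):
    im=cams.get_image('wrist');save(im,n);print(n,ctrl.get_obs()['t'],ctrl.get_obs()['eef_pos'],im['xyz'],im['rotation'])
    for l in L: print(l,[(np.array(d['position']),round(d['conf'],2),proj(im,d['position'])) for d in nets.spot_point(im,l)])
look('w1')
ctrl.move_linear([520,-240,300],v=200)
look('w2')
E
```

```text
[-32.1   9.6  76.6   0.   93.8 -20.1]
[-33.8  15.4  99.3   0.   65.3 -21.8]
w1 6.475 [ 471.4 -300.7  301.9] [ 485.3 -234.2  424.2] [164.5  -0.1 -12. ]
white_vial [(array([ 384.3, -232.4,   -2.4]), 0.73, array([199.9, 132.3])), (array([ 429.4, -285.7,   -0.5]), 0.61, array([247. , 168.2])), (array([ 312. , -238.8,    2.4]), 0.56, array([141.9, 150.6]))]
black_vial [(array([ 478.8, -219. ,    2.2]), 0.78, array([274.5, 103.5])), (array([ 575.8, -230.5,    1.6]), 0.63, array([358.9,  95.2]))]
track []
roller [(array([ 411.4, -377.5,   14. ]), 0.96, array([249.1, 244. ])), (array([ 350.3, -346.1,    3.6]), 0.31, array([197.4, 227.9]))]
end_stop [(array([ 348.3, -341.7,    4.1]), 0.98, array([194.8, 225.1]))]
carrier [(array([ 571.5, -230.5,    2.8]), 0.69, array([355.4,  95.9])), (array([ 486.7, -529.5,   -0.6]), 0.69, array([327.9, 329.6]))]
cup_floor [(array([ 559.7, -292.4,   26.6]), 0.73, array([357.6, 153.5])), (array([ 432.5, -559.7,   17. ]), 0.59, array([294.6, 363.2]))]
carrier_nose [(array([ 412. , -568.1,    6.2]), 0.96, array([281.4, 365.5])), (array([ 555.8, -314.1,   13.2])
[... 196 characters left out ...]
.9, -286.6,    0.3]), 0.79, array([224.5, 223. ])), (array([ 313.5, -240.9,   -0.5]), 0.62, array([123. , 207.7]))]
black_vial [(array([ 475.3, -218.2,    0.6]), 0.74, array([244.1, 163.5]))]
track [(array([ 478.8, -218.9,    0.4]), 0.41, array([247. , 163.5]))]
roller [(array([ 412.3, -376.7,   13.2]), 0.81, array([224.9, 293.5]))]
end_stop []
carrier [(array([ 573.2, -229.7,    1.9]), 0.81, array([325.3, 156.1])), (array([ 488.8, -525.6,   -0.8]), 0.71, array([303.7, 370.1])), (array([ 478.4, -219. ,    0. ]), 0.38, array([246.7, 163.6]))]
cup_floor [(array([ 562.9, -293.4,   23.1]), 0.81, array([328.2, 212.5]))]
carrier_nose [(array([ 552.4, -312.2,   15.4]), 0.55, array([321.6, 226.9]))]
```

```bash
python3 - <<'E'
import cv2,numpy as np
a=cv2.imread('pics/w1.png')[60:260,160:400];b=cv2.imread('pics/w2.png')[120:320,140:380]
cv2.imwrite('pics/w12.png',np.hstack([cv2.resize(a,(400,333),interpolation=2),cv2.resize(b,(400,333),interpolation=2)]))
E
```

```text
(no output)
```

View pics/w12.png

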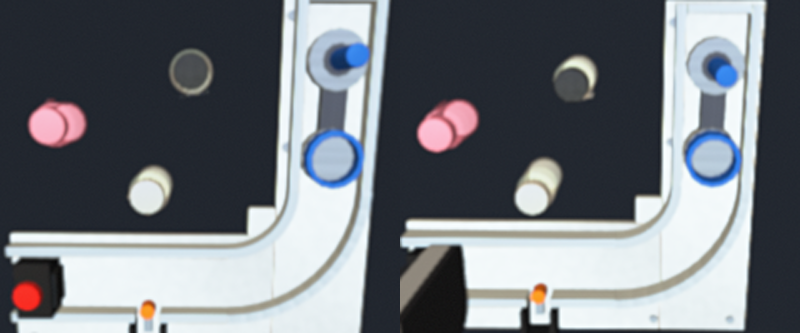

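```bash
cat > fit.py <<'E'
from h import *
from scipy.optimize import least_squares
def blobs(im,kind):
    h=cv2.cvtColor(im['frame'],cv2.COLOR_RGB2HSV)
    return cv2.inRange(h,(100,140,70),(125,255,255))
def tw(p,P): # track->world
    a=np.radians(p[2]);c,s=np.cos(a),np.sin(a);P=np.asarray(P,float)
    return np.c_[p[0]+c*P[:,0]-s*P[:,1],p[1]+s*P[:,0]+c*P[:,1],P[:,2]]
def model():
    L=[]
    for e in(-21.75,21.75):
        for x in np.arange(-118,0,3): L.append((x,70+e,24))
        for t in np.arange(0,90,3): L.append(((70+e)*np.sin(np.radians(t)),(70+e)*np.cos(np.radians(t)),24))
        for y in np.arange(0,-100,-3):
            if e>0 and -85<y<-40: continue
            L.append((70+e,y,24))
    return np.array(L)
M=model()
def fit(ims,p0,sc=3):
    fs=[]
    for im in ims:
        e=cv2.Canny(cv2.GaussianBlur(im['frame'],(3,3),0),40,100)
        fs.append(cv2.distanceTransform(255-e,cv2.DIST_L2,5))
    def res(p):
        W=tw(p,M);r=[]
        for im,f in zip(ims,fs):
            uv=np.array([proj(im,w) for w in W]).astype(np.float32)
            r.append(cv2.remap(f,uv[:,0:1].copy(),uv[:,1:2].copy(),cv2.INTER_LINEAR,borderValue=3).ravel())
        return np.concatenate(r)
    best=None
    for dx in(-4,0,4):
        for dy in(-4,0,4):
            s=least_squares(res,np.array(p0)+[dx,dy,0],loss='soft_l1',f_scale=.7,diff_step=1e-4,x_scale=[1,1,.5])
            if best is None or s.cost<best.cost: best=s
    return best.x,best.cost/len(ims)
E
python3 - <<'E'
from fit import *
import pickle
ims=[cams.get_image('top'),]
ctrl.move_linear([475,-300,320],v=200); ims.append(cams.get_image('wrist'))
ctrl.move_ptp([430,-330,320],[180,0,0]); ims.append(cams.get_image('wrist'))
print(ims[-1]['xyz'],ctrl.get_obs()['t'])
pickle.dump(ims,open('ims.pkl','wb'))
for im in ims[1:]:
  for l in['white_vial','end_stop','carrier','cup_floor','roller']:
    print(l,[(np.array(d['position']),round(d['conf'],2)) for d in nets.spot_point(im,l)])
p0=[486,-304,-102]
for k in([0],[1],[2],[1,2],[0,1,2]): print(k,fit([ims[i] for i in k],p0))
p,_=fit(ims[1:],p0)
o=[]
for im in ims[1:]:
    f=cv2.resize(im['frame'],None,fx=2,fy=2)
    for w in tw(p,M):
        u=proj(im,w)*2;cv2.circle(f,tuple(int(v) for v in u),0,(255,0,0),-1)
    o.append(f)
c0=(proj(ims[1],[470,-300,20])*2).astype(int);c1=(proj(ims[2],[470,-300,20])*2).astype(int)
cr=lambda f,c:cv2.copyMakeBorder(f,300,300,300,300,0)[c[1]:c[1]+600,c[0]+100:c[0]+500]
cv2.imwrite('pics/fit.png',np.hstack([cr(o[0],c0),cr(o[1],c1)])[:,:,::-1])
E
```

```text
[ 498.6 -329.5  442.6] 9.7167
white_vial [(array([ 381.5, -232.7,   -1.8]), 0.94), (array([ 429.6, -289. ,   -0.4]), 0.7), (array([ 311., -240.,   -3.]), 0.6)]
end_stop [(array([ 352.9, -346.3,    5.3]), 0.87)]
carrier [(array([ 488.8, -526.5,   -1.3]), 0.9), (array([ 573.3, -230.4,    5.4]), 0.71)]
cup_floor [(array([ 560.2, -295.7,   23.8]), 0.92), (array([ 429.2, -556.5,   13.3]), 0.56)]
roller [(array([ 410.7, -379.9,   12.8]), 0.71)]
white_vial [(array([ 314.2, -239. ,   -1.4]), 0.66), (array([ 380. , -232.9,   -0.9]), 0.6), (array([ 433.2, -284.9,   -0.7]), 0.58)]
end_stop [(array([ 351.8, -345.1,    3.4]), 0.87)]
carrier [(array([ 485.8, -524.4,   -2.5]), 0.84), (array([ 573.5, -232. ,    3.7]), 0.8)]
cup_floor [(array([ 561.3, -298. ,   25.8]), 0.87), (array([ 429.6, -560.9,   12.4]), 0.6)]
roller [(array([ 408.6, -379.3,   14.3]), 0.85)]
[0] (array([ 483.1, -292.7, -104.3]), np.float64(187.8237134480476))
[1] (array([ 484.5, -295. , -102.7]), np.float64(57.991714385747905))
[2] (array([ 485.1, -295.2, -102.2]), np.float64(159.71655629754065))
[1, 2] (array([ 484.7, -295. , -102.6]), np.float64(109.07085852622984))
[0, 1, 2] (array([ 484.8, -294.8, -102.5]), np.float64(139.47696177164713))
```

View pics/fit.png

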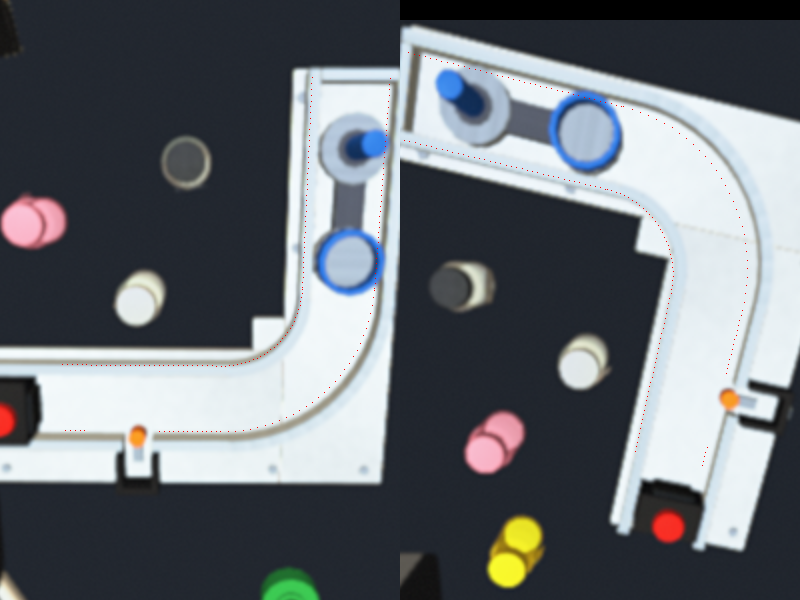

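```bash
python3 - <<'E'
from fit import *
import pickle
ims=pickle.load(open('ims.pkl','rb'))
p=[486,-304,-102.5]
def prof(im,pts):
    uv=np.array([proj(im,w) for w in tw(p,pts)]).astype(np.float32)
    return cv2.remap(im['frame'],uv[:,0:1].copy(),uv[:,1:2].copy(),cv2.INTER_LINEAR)[:,0].mean(0)
for k in(1,2):
    im=ims[k]
    for name,rng in(('first inner',np.arange(30,60)),('first outer',np.arange(82,106)),('last inner',np.arange(30,60)),('last outer',np.arange(82,106))):
        print(k,name)
        out=[]
        for q in rng:
            if 'first' in name: P=[(x,q,24) for x in np.arange(-70,-38,2.)]
            else: P=[(q,y,24) for y in np.arange(-35,0,2.)]
            c=prof(im,P);out.append(f"{q}:{int(c[0])},{int(c[2])}")
        print(' '.join(out))
o=[]
for k in(1,2):
    H=np.zeros((400,400,2),np.float32)
    g=[(x,y,24) for y in np.linspace(115,-135,400) for x in np.linspace(-135,115,400)]
    W=tw(p,g);uv=np.array([proj(ims[k],w) for w in W]).astype(np.float32).reshape(400,400,2)
    r=cv2.remap(ims[k]['frame'],uv[...,0].copy(),uv[...,1].copy(),cv2.INTER_LINEAR)
    o.append(r)
cv2.imwrite('pics/rect.png',np.hstack(o)[:,:,::-1])
E
```

```text
1 first inner
30:32,46 31:30,44 32:36,46 33:74,75 34:146,147 35:213,220 36:240,250 37:243,252 38:242,251 39:241,251 40:228,241 41:190,200 42:163,167 43:180,195 44:208,232 45:219,242 46:220,243 47:220,243 48:221,242 49:225,242 50:232,243 51:238,248 52:241,249 53:240,248 54:237,245 55:234,241 56:231,239 57:228,238 58:220,234 59:190,210
1 first outer
82:226,247 83:228,247 84:231,248 85:235,248 86:240,250 87:242,251 88:237,247 89:210,221 90:163,165 91:129,119 92:134,126 93:167,177 94:201,226 95:216,240 96:220,243 97:221,243 98:222,244 99:214,238 100:182,204 101:130,141 102:75,81 103:41,50 104:31,44 105:32,46
1 last inner
30:216,220 31:233,243 32:235,245 33:232,242 34:222,232 35:203,206 36:175,164 37:166,151 38:178,177 39:197,210 40:213,235 41:217,240 42:216,240 43:217,239 44:219,238 45:221,236 46:225,235 47:230,239 48:233,242 49:234,244 50:234,244 51:234,244 52:234,244 53:234,244 54:234,244 55:234,244 56:234,244 57:235,244 58:235,245 59:235,245
1 last outer
82:230,240 83:212,217 84:189,185 85:168,151 86:160,137 87:162,143 88:171,164 89:188,199 90:207,228 91:216,238 92:220,241 93:219,240 
[... 669 characters left out ...]
241 99:218,240 100:223,240 101:218,231 102:170,177 103:91,94 104:38,47 105:29,42
2 last inner
30:30,42 31:36,46 32:69,75 33:133,140 34:195,207 35:227,240 36:231,244 37:228,240 38:219,230 39:206,220 40:203,225 41:206,233 42:209,237 43:209,237 44:211,238 45:214,236 46:218,233 47:223,235 48:228,240 49:230,242 50:230,242 51:230,242 52:230,242 53:230,242 54:230,242 55:230,242 56:230,242 57:230,242 58:230,242 59:230,242
2 last outer
82:233,244 83:233,244 84:234,245 85:234,245 86:228,239 87:205,212 88:173,169 89:165,163 90:185,201 91:204,231 92:212,239 93:213,239 94:213,238 95:215,237 96:218,235 97:225,237 98:231,241 99:234,244 100:234,245 101:234,244 102:233,244 103:233,244 104:233,244 105:233,244
```

View pics/rect.png

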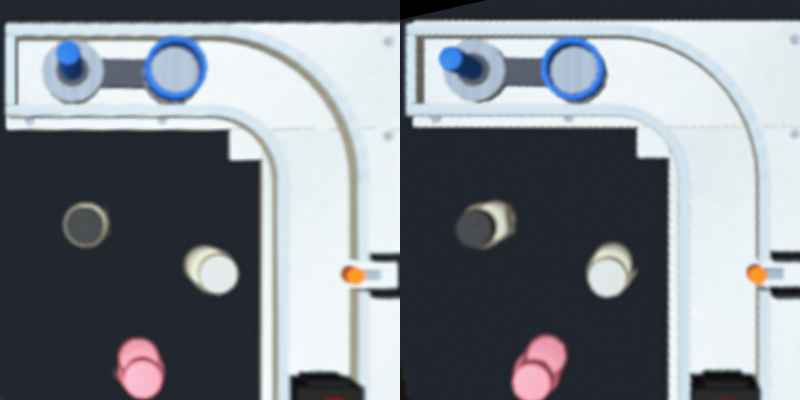

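```bash
python3 - <<'E'
from fit import *
import pickle
ims=pickle.load(open('ims.pkl','rb'))
p=[486,-304,-102.5];q=[488.15,-301.9,-102.5]
def back(im,uv): return proj(im,tw(p,[(-135+.6266*uv[0],115-.6266*uv[1],24)])[0])
def wt(w):
    a=np.radians(q[2]);d=w[:2]-q[:2];return np.array([np.cos(a)*d[0]+np.sin(a)*d[1],-np.sin(a)*d[0]+np.cos(a)*d[1],w[2]])
# refine yaw: outer/inner wall edge vs position
def prof(im,pts):
    uv=np.array([proj(im,w) for w in tw(q,pts)]).astype(np.float32)
    c=cv2.remap(im['frame'],uv[:,0:1].copy(),uv[:,1:2].copy(),cv2.INTER_LINEAR)[:,0].astype(float).mean(0);return c[2]-c[0]
s=np.arange(86,97,.25)
for k in(1,2):
    e=[]
    for a in(-110,-90,-70,-50,-30,-10):
        v=np.array([prof(ims[k],[(x,y,24) for x in np.arange(a,a+12,3.)]) for y in s]);e.append(s[np.argmax(v>5)])
    g=[]
    for a in(0,-15,-30,-45,-75,-90):
        v=np.array([prof(ims[k],[(x,y,24) for y in np.arange(a,a-9,-3.)]) for x in s]);g.append(s[np.argmax(v>5)])
    print(k,np.array(e),np.array(g))
for n,a,b in(('cap',(217,274),(207,279)),('post',(68,53),(51,59)),('rim',(176,68),(174,68))):
    w=tri([(ims[1],back(ims[1],a)),(ims[2],back(ims[2],b))]);
    print(n,w,wt(w),[proj(ims[i],w)-back(ims[i],(a,b)[i-1]) for i in(1,2)])
    w2=None
# segmentation check: caps & post top via distance of trace
for i in(1,2):
    f=ims[i]['frame'].astype(int);m=((f[...,2]-f[...,0])>90).astype(np.uint8)
    n,lab,st,ce=cv2.connectedComponentsWithStats(m);print(i,[(st[j],ce[j]) for j in range(1,n) if st[j][4]>30])
E
```

```text
1 [86. 86. 86. 86. 86. 86.] [91.5 91.2 91.2 86.  91.8 91.8]
2 [86. 86. 86. 86. 86. 86.] [86. 86. 86. 86. 86. 86.]
cap [ 433.9 -288.8   52.2] [ -1.1 -55.8  52.2] [array([-0.4,  0.1]), array([-0. , -0.4])]
post [ 575.6 -231.8   68. ] [-87.4  70.2  68. ] [array([-0.1,  0. ]), array([-0. , -0.2])]
rim [ 561.3 -294.8   29.1] [-22.8  69.9  29.1] [array([ 0.2, -0. ]), array([0. , 0.2])]
1 [(array([355,  89,  18,  14, 166], dtype=int32), array([365.1,  95.2])), (array([338, 139,  33,  33, 349], dtype=int32), array([354. , 154.7]))]
2 [(array([177,  25,  14,  15, 168], dtype=int32), array([183.5,  32. ])), (array([233,  36,  36,  39, 416], dtype=int32), array([250.8,  54.7]))]
```

```bash
python3 - <<'E'
from fit import *
import pickle
ims=pickle.load(open('ims.pkl','rb'))
p=[486,-304,-102.5]
def back(im,uv): return proj(im,tw(p,[(-135+.6266*uv[0],115-.6266*uv[1],24)])[0])
for n,a,b,z in(('cap',(217,274),(207,279),56),('post',(68,53),(51,59),72),('rim',(176,68),(174,68),38)):
    print(n,atz(ims[1],back(ims[1],a),z),atz(ims[2],back(ims[2],b),z))
a=cams.get_image('scene');b=ims[0]
for n,w in(('cap',(433.9,-288.8,56)),('post',(575.6,-231.8,72)),('rim',(561.3,-294.8,38))):
    print(n,proj(a,w),proj(b,w))
def crop(im,w):
    c=proj(im,w).astype(int);return cv2.resize(im['frame'][c[1]-30:c[1]+30,c[0]-40:c[0]+40],(400,300),interpolation=cv2.INTER_CUBIC)
cv2.imwrite('pics/st.png',np.vstack([np.hstack([crop(i,(433.9,-288.8,56)) for i in(a,b)]),np.hstack([crop(i,(568,-263,50)) for i in(a,b)])])[:,:,::-1])
print(proj(a,(568,-263,50)),proj(b,(568,-263,50)))
E
```

```text
cap [ 435.  -288.2   56. ] [ 434.1 -289.2   56. ]
post [ 574.8 -231.8   72. ] [ 574.6 -232.8   72. ]
rim [ 559.6 -293.5   38. ] [ 560.2 -295.5   38. ]
cap [255.1 201.7] [247.4 219.7]
post [268.4 154.6] [213.7 132.5]
rim [288.1 177.6] [252.8 146.7]
[278.  167.8] [233.6 140.8]
```

View pics/st.png

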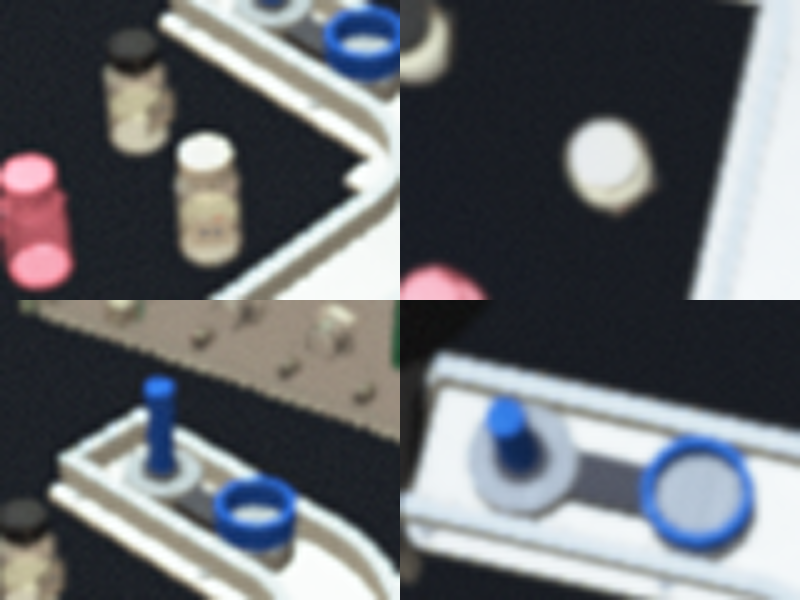

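```bash
python3 - <<'E'
from h import *
o=[180,0,77]
ctrl.move_ptp([434.3,-289,120],o)
print(ctrl.get_obs()['eef_pos'])
print(ctrl.move_linear([434.3,-289,41],v=80,guard=8)); s=ctrl.get_obs();print(s['eef_pos'],s['contact_force'])
ctrl.grasp(20); s=ctrl.get_obs();print(s['eef_pos'],s['contact_force'],s['gripper_width'],s['finger_force'])
ctrl.move_linear([434.3,-289,125],v=100); ctrl.sleep(.3);s=ctrl.get_obs();print(s['eef_pos'],s['contact_force'],s['gripper_width'],s['finger_force'],s['t'])
im=cams.get_image('wrist');save(im,'g');im2=cams.get_image('scene')
for l,i in(('white_vial',im),('white_vial',im2)):print([(np.array(d['position']),d['conf']) for d in nets.spot_point(i,l)])
cv2.imwrite('pics/g2.png',np.hstack([cv2.resize(im['frame'],(400,300)),cv2.resize(im2['frame'][130:250,180:340],(400,300))])[:,:,::-1])
E
```

```text
[ 434.8 -289.4  120.5]
False
[ 434.6 -289.2   41.4] [ 0.3 -0.3 -0.4]
[ 434.5 -289.1   41.3] [-0.6  0.   5.1] 25.494088616412284 21.557874259451637
[ 434.1 -288.9  124.5] [ 0.4 -0.4 -1.1] 25.863948986070156 21.153968370635994 14.4333
[(array([ 429.3, -286.9,   81.5]), 0.97), (array([ 383.8, -233.8,    0.5]), 0.74), (array([ 311.1, -242.5,   -0.7]), 0.61)]
[(array([ 435.4, -287.4,   83.9]), 0.79), (array([ 384.1, -234.8,    2.3]), 0.7), (array([ 311.7, -238.2,    0.5]), 0.65)]
```

View pics/g2.png

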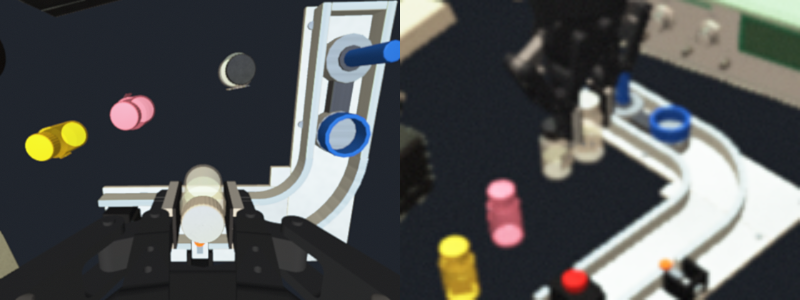

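```bash
python3 - <<'E'
from h import *
o=[180,0,77]
x,y=559.7,-294.6
ctrl.move_linear([x,y,125],v=150)
ctrl.move_linear([x,y,86],v=80)
ctrl.sleep(.2)
f0=ctrl.get_obs()['contact_force']
g=ctrl.move_linear([x,y,63.5],v=25,guard=4)
s=ctrl.get_obs();print(g,s['eef_pos'],s['contact_force']-f0,s['ft_torque'],s['t'])
im=cams.get_image('wrist');im2=cams.get_image('scene')
c=proj(im2,[560,-290,50]).astype(int)
cv2.imwrite('pics/p.png',np.hstack([cv2.resize(im['frame'],(400,300)),cv2.resize(im2['frame'][c[1]-45:c[1]+45,c[0]-60:c[0]+60],(400,300))])[:,:,::-1])
E
```

```text
True [ 559.5 -294.4   63.3] [-1.1  0.6  5.3] [ 0.1  0.1 -0. ] 17.35
```

View pics/p.png

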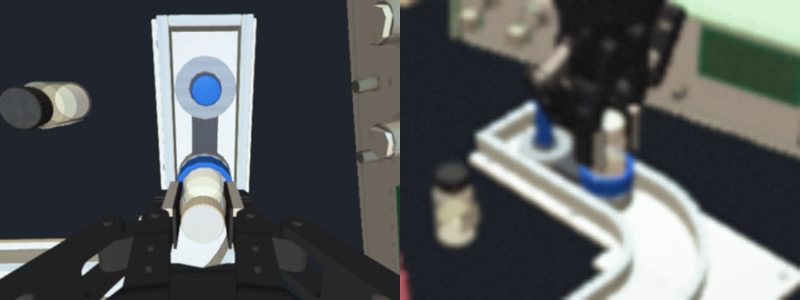

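```bash
cat > slide.py <<'E'
from fit import *
Q=[488.15,-301.9,-102.5]
def cl(s): # centreline, s=0 at bend start
    A=70*np.pi/2
    if s<0: return np.array([s,70.])
    if s<A: return np.array([70*np.sin(s/70),70*np.cos(s/70)])
    return np.array([70.,-(s-A)])
from scipy.optimize import brentq
def pose(s):
    a=cl(s);f=brentq(lambda t:np.linalg.norm(cl(t)-a)-64,s+60,s+75)
    d=cl(f)-a;h=Q[2]+np.degrees(np.arctan2(d[1],d[0]))
    w=tw(Q,[(a[0],a[1],0)])[0][:2]
    t=np.array([np.cos(np.radians(h)),np.sin(np.radians(h))])
    return w,t,h
E
python3 - <<'E'
from slide import *
ctrl.release();ctrl.sleep(.2)
x,y=559.5,-294.4
ctrl.move_linear([x,y,140],v=150)
w,t,h=pose(-87.0);print(w,h)
im=cams.get_image('wrist')
print([(np.array(d['position']),d['conf']) for d in nets.spot_point(im,'carrier')],[(np.array(d['position']),d['conf']) for d in nets.spot_point(im,'white_vial')])
f=im['frame'].astype(int);m=((f[...,2]-f[...,0])>90).astype(np.uint8)
n,lab,st,ce=cv2.connectedComponentsWithStats(m)
for j in range(1,n):
    if st[j][4]>80: print(st[j],ce[j],atz(im,ce[j],72))
cv2.imwrite('pics/q.png',im['frame'][:,:,::-1])
print(ctrl.get_obs()['t'])
E
```

```text
[ 575.3 -232.1] -102.5
[(array([ 572. , -226.9,    5.1]), 0.71)] [(array([ 383.6, -235.7,   -4.5]), 0.81), (array([ 556.1, -294.2,   18.8]), 0.71), (array([ 350.5, -341.8,    6. ]), 0.27)]
[275 110  25  26 515] [287.1 122.4] [ 575.5 -231.7   72. ]
[259 189  55  48 647] [287.2 205.9] [ 565.4 -276.3   72. ]
19.075
```

View pics/q.png

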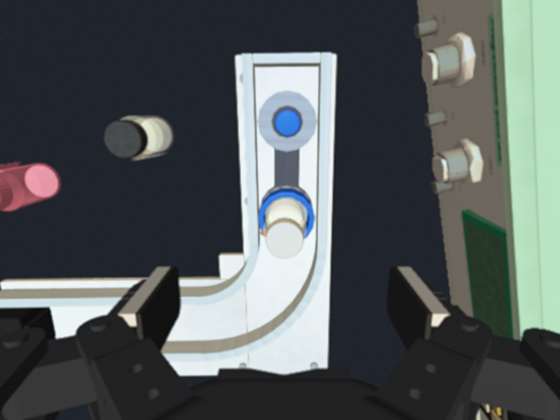

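```bash
python3 - <<'E'
from slide import *
w,t,h=pose(-87.0);o=[180,0,h+180]
ctrl.move_linear([w[0],w[1],130],ori=o,v=150)
print(ctrl.move_linear([w[0],w[1],57],v=90,guard=6));ctrl.sleep(.2)
f0=ctrl.get_obs()['contact_force'];ctrl.grasp(25);ctrl.sleep(.3)
s=ctrl.get_obs();n=np.array([-t[1],t[0]]);np.save('f0.npy',f0)
F=s['contact_force']-f0
print(s['eef_pos'],s['gripper_width'],s['finger_force'],'tan',F[:2]@t,'lat',F[:2]@n,F[2],s['t'])
E
```

```text
False
[ 575.3 -232.1   57. ] 13.327833178458695 24.51300948858261 tan 1.0852580610595133 lat 1.725720110898027 0.8966729958214673 21.7667
```

```bash
cat > run.py <<'E'
from slide import *
import sys
s0,s1,ds,v,off=map(float,sys.argv[1:6])
f0=np.load('f0.npy')
s=s0
while s<s1-1e-6:
    s=min(s+ds,s1);w,t,h=pose(s);n=np.array([-t[1],t[0]])
    x=w+off*n
    g=ctrl.move_linear([x[0],x[1],57],ori=[180,0,h+180],v=v,guard=12)
    S=ctrl.get_obs();F=S['contact_force']-f0;ta,la=F[:2]@t,F[:2]@n
    print(f"s{s:.1f} g{int(g)} tan{ta:.1f} lat{la:.1f} z{F[2]:.1f} off{off:.2f} tz{S['ft_torque'][2]:.2f} w{S['gripper_width']:.1f} t{S['t']:.2f}")
    off+=np.clip(.05*la,-.4,.4)
    if g or abs(la)>13 or abs(ta)>15 or abs(F[2])>10: print('STOP',S['eef_pos']);break
print('off',off)
E
python3 run.py -87 -40 6 40 0.1
```

```text
s-81.0 g0 tan2.2 lat0.7 z0.5 off0.10 tz-0.03 w13.6 t22.07
s-75.0 g0 tan2.6 lat1.0 z0.2 off0.14 tz0.04 w13.2 t22.37
s-69.0 g0 tan2.7 lat0.9 z1.7 off0.19 tz0.02 w13.3 t22.67
s-63.0 g0 tan2.3 lat-0.4 z1.1 off0.23 tz0.00 w13.7 t22.97
s-57.0 g0 tan2.6 lat0.8 z1.7 off0.21 tz-0.01 w13.1 t23.27
s-51.0 g0 tan2.6 lat0.6 z1.9 off0.25 tz-0.05 w12.9 t23.57
s-45.0 g0 tan2.4 lat1.9 z1.4 off0.28 tz-0.04 w13.0 t23.87
s-40.0 g0 tan1.5 lat0.0 z1.1 off0.38 tz-0.01 w13.5 t24.14
off 0.3766950320762116
```

```bash
python3 run.py -40 74 4 30 0.38
```

```text
s-36.0 g0 tan1.7 lat1.2 z2.9 off0.38 tz-0.04 w13.2 t24.43
s-32.0 g0 tan2.0 lat1.1 z1.5 off0.44 tz0.02 w13.3 t24.71
s-28.0 g0 tan1.5 lat0.3 z1.8 off0.49 tz-0.00 w13.1 t24.99
s-24.0 g0 tan2.5 lat0.7 z2.8 off0.51 tz-0.00 w13.3 t25.27
s-20.0 g0 tan1.8 lat0.9 z2.2 off0.54 tz-0.02 w13.0 t25.56
s-16.0 g0 tan1.4 lat1.6 z2.8 off0.59 tz-0.06 w13.2 t25.84
s-12.0 g0 tan2.2 lat1.1 z3.3 off0.67 tz-0.08 w12.7 t26.12
s-8.0 g0 tan1.3 lat0.2 z2.8 off0.72 tz-0.07 w13.1 t26.41
s-4.0 g0 tan1.4 lat1.4 z3.6 off0.74 tz-0.03 w13.2 t26.69
s0.0 g0 tan0.4 lat1.8 z3.1 off0.81 tz-0.05 w13.1 t26.98
s4.0 g0 tan2.1 lat1.9 z3.0 off0.90 tz-0.08 w13.2 t27.26
s8.0 g0 tan1.7 lat2.3 z3.3 off0.99 tz-0.04 w13.0 t27.54
s12.0 g0 tan1.4 lat1.0 z3.5 off1.11 tz-0.04 w13.3 t27.82
s16.0 g0 tan1.4 lat2.6 z4.5 off1.16 tz-0.03 w13.4 t28.11
s20.0 g0 tan0.8 lat2.1 z4.3 off1.28 tz-0.02 w13.4 t28.39
s24.0 g0 tan1.1 lat2.5 z3.8 off1.39 tz-0.06 w13.6 t28.68
s28.0 g0 tan0.3 lat3.3 z2.9 off1.51 tz-0.06 w13.2 t28.97
s32.0 g0 tan1.6 lat2.6 z3.3 off1.68 tz-0.04 w13.5 t29.26
s36.0 g0 tan0.3 lat1.6 z4.0 off1.81 tz-0.03 w13.2 t29.55
s40.0 g0 tan0.4 lat2.5 z4.8 off1.89 tz-0.02 w13.3 t29.84
s44.0 g0 tan-0.7 lat2.3 z4.7 off2.02 tz-0.06 w13.2 t30.13
s48.0 g0 tan-1.0 lat1.3 z4.6 off2.13 tz-0.03 w13.2 t30.43
s52.0 g0 tan0.3 lat2.0 z4.3 off2.20 tz-0.07 w13.0 t30.72
s56.0 g0 tan-0.5 lat2.6 z4.3 off2.30 tz-0.02 w13.5 t31.01
s60.0 g0 tan-0.6 lat2.3 z5.4 off2.43 tz-0.03 w13.6 t31.30
s64.0 g0 tan-0.8 lat2.0 z4.2 off2.54 tz-0.03 w13.3 t31.59
s68.0 g0 tan-1.1 lat1.5 z5.6 off2.65 tz0.02 w13.0 t31.88
s72.0 g0 tan-0.1 lat1.6 z4.6 off2.72 tz0.00 w13.1 t32.17
s74.0 g0 tan-0.6 lat1.9 z3.4 off2.80 tz-0.10 w13.3 t32.42
off 2.8941529452995716
```

```bash
python3 - <<'E'
import numpy as np
f=np.load('f0.npy');f+=[.5,-2,0];np.save('f0.npy',f)
from station import ctrl
s=ctrl.get_obs();print(s['eef_pos'],s['orientation'],s['contact_force']-f)
E
python3 run.py 74 82 2 20 2.4;python3 run.py 82 84 2 20 1.6
```

```text
[ 508.11674913 -371.72925175   57.0015543 ] [ 1.79999227e+02  1.07563635e-02 -4.40403450e+00] [-0.07666249  0.06223839  3.44140127]
s76.0 g0 tan0.4 lat-0.4 z4.0 off2.40 tz-0.01 w13.6 t32.67
s78.0 g0 tan-0.4 lat-0.5 z5.3 off2.38 tz-0.04 w13.5 t32.92
s80.0 g0 tan0.2 lat-1.2 z4.4 off2.35 tz-0.06 w13.2 t33.17
s82.0 g0 tan-0.7 lat-0.8 z3.7 off2.29 tz-0.02 w13.4 t33.42
off 2.2522210208231814
s84.0 g0 tan-1.0 lat-0.8 z5.5 off1.60 tz0.01 w13.1 t33.67
off 1.5584445447557398
```

```bash
python3 run.py 84 124 2 20 1.3
```

```text
s86.0 g0 tan-1.6 lat-0.6 z4.4 off1.30 tz-0.05 w13.3 t33.92
s88.0 g0 tan-0.8 lat-0.3 z4.8 off1.27 tz-0.04 w13.0 t34.17
s90.0 g0 tan-1.3 lat-1.1 z4.6 off1.26 tz0.02 w13.3 t34.42
s92.0 g0 tan-1.3 lat-1.2 z3.9 off1.20 tz-0.05 w13.3 t34.67
s94.0 g0 tan-2.2 lat-2.2 z3.8 off1.14 tz-0.12 w13.0 t34.92
s96.0 g0 tan-3.8 lat-2.5 z3.2 off1.03 tz-0.08 w13.7 t35.17
s98.0 g0 tan-4.5 lat-3.1 z2.3 off0.90 tz-0.10 w13.5 t35.42
s100.0 g0 tan-3.2 lat-1.4 z3.2 off0.75 tz-0.08 w13.3 t35.67
s102.0 g0 tan-3.4 lat-0.7 z2.5 off0.68 tz-0.12 w13.4 t35.92
s104.0 g0 tan-3.0 lat-2.0 z3.8 off0.65 tz-0.06 w13.3 t36.17
s106.0 g0 tan-2.8 lat-1.2 z4.5 off0.54 tz-0.03 w13.3 t36.42
s108.0 g0 tan-2.2 lat-1.2 z4.1 off0.48 tz-0.08 w12.9 t36.67
s110.0 g0 tan-2.4 lat-1.2 z5.2 off0.42 tz-0.02 w13.4 t36.92
s112.0 g0 tan-1.5 lat-0.5 z4.3 off0.36 tz0.02 w13.5 t37.17
s114.0 g0 tan-0.8 lat-1.1 z5.2 off0.34 tz0.02 w13.1 t37.42
s116.0 g0 tan-1.8 lat-0.6 z5.2 off0.28 tz-0.04 w13.0 t37.67
s118.0 g0 tan-1.6 lat-0.6 z5.0 off0.25 tz0.03 w12.9 t37.92
s120.0 g0 tan-0.5 lat-0.4 z4.8 off0.22 tz0.02 w12.8 t38.17
s122.0 g0 tan-1.5 lat-0.4 z5.5 off0.20 tz0.06 w13.2 t38.42
s124.0 g0 tan-0.8 lat-0.5 z6.1 off0.18 tz-0.00 w13.6 t38.67
off 0.15366052424024929
```

```bash
cat > press.py <<'E'
from slide import *
s=124.;off=.15
w,t,h=pose(s);n=np.array([-t[1],t[0]]);x=w+off*n
ctrl.release();ctrl.sleep(.1)
ctrl.move_linear([x[0],x[1],47],v=30,guard=6);ctrl.sleep(.2)
ctrl.grasp(40);ctrl.sleep(.3)
f0=ctrl.get_obs()['contact_force']
def st():
    S=[ctrl.get_obs()];ctrl.sleep(.04);S.append(ctrl.get_obs())
    F=sum(a['contact_force'] for a in S)/2-f0;return F[:2]@t,F[:2]@n,F[2],S[1]
print(f0,ctrl.get_obs()['gripper_width'])
while s<150:
    ta,la,fz,S=st()
    print(f"s{s:.2f} tan{ta:.1f} lat{la:.1f} z{fz:.1f} t{S['t']:.2f}")
    if ta<-11.5 or abs(la)>12 or abs(fz)>12 or S['t']>62: break
    s+=1. if ta>-3.5 else (.4 if ta>-8 else .15)
    x=cl(s);x=tw(Q,[(x[0],x[1],0)])[0][:2]+off*n
    ctrl.move_linear([x[0],x[1],47],v=10,guard=9)
ctrl.sleep(.3);print(st()[:3],ctrl.get_obs()['eef_pos'])
np.save('fp.npy',f0)
E
python3 press.py
```

```text
[-0.8 -0.1  3.2] 12.825982624316527
s124.00 tan0.1 lat0.0 z-0.1 t41.14
s125.00 tan-2.1 lat-0.2 z-1.4 t41.43
s126.00 tan-2.6 lat0.7 z-1.1 t41.73
s127.00 tan-1.8 lat-0.3 z0.4 t42.02
s128.00 tan-2.4 lat-0.3 z1.0 t42.31
s129.00 tan-2.6 lat0.9 z1.9 t42.60
s130.00 tan-2.4 lat-0.5 z2.2 t42.89
s131.00 tan-2.7 lat-0.5 z1.7 t43.18
s132.00 tan-2.7 lat-0.6 z2.0 t43.48
s133.00 tan-2.9 lat-0.1 z2.0 t43.77
s134.00 tan-1.9 lat-0.6 z1.6 t44.06
s135.00 tan-2.7 lat0.6 z2.2 t44.35
s136.00 tan-2.1 lat0.3 z2.7 t44.64
s137.00 tan-2.7 lat-0.7 z2.8 t44.93
s138.00 tan-3.0 lat0.0 z3.2 t45.23
s139.00 tan-2.6 lat-0.4 z3.0 t45.52
s140.00 tan-3.4 lat-0.1 z3.0 t45.81
s141.00 tan-2.8 lat-0.3 z3.0 t46.10
s142.00 tan-2.0 lat0.6 z2.7 t46.39
s143.00 tan-2.0 lat-0.6 z2.7 t46.68
s144.00 tan-2.7 lat0.2 z2.4 t46.98
s145.00 tan-2.0 lat-0.0 z2.7 t47.27
s146.00 tan-2.6 lat-0.6 z2.8 t47.56
s147.00 tan-3.6 lat-0.4 z2.7 t47.85
s147.40 tan-3.8 lat-0.4 z1.8 t48.14
s147.80 tan-6.2 lat0.0 z1.1 t48.43
s148.20 tan-7.0 lat-0.6 z0.1 t48.73
s148.60 tan-8.6 lat-0.9 z-1.4 t49.02
s148.75 tan-8.5 lat-0.6 z-0.9 t49.31
s148.90 tan-9.2 lat-1.1 z-1.9 t49.60
s149.05 tan-9.7 lat-1.3 z-2.1 t49.89
s149.20 tan-9.9 lat-1.1 z-2.1 t50.18
s149.35 tan-9.5 lat-1.0 z-3.0 t50.48
s149.50 tan-11.0 lat-0.8 z-2.1 t50.77
s149.65 tan-11.1 lat-1.3 z-1.7 t51.06
s149.80 tan-11.3 lat-1.4 z-2.3 t51.35
s149.95 tan-11.1 lat-0.8 z-2.1 t51.64
(np.float64(-11.54017684520381), np.float64(-1.4417200729533555), np.float64(-1.2455510884311587)) [ 436.1 -362.9   47.5]
```

```bash
python3 - <<'E'
from slide import *
f0=np.load('fp.npy');w,t,h=pose(149.95);n=np.array([-t[1],t[0]])
for s in(150.3,150.6,150.9,151.2,151.5):
    x=cl(s);x=tw(Q,[(x[0],x[1],0)])[0][:2]+.15*n
    ctrl.move_linear([x[0],x[1],47],v=8,guard=6);ctrl.sleep(.1)
    F=ctrl.get_obs()['contact_force']-f0;print(s,F[:2]@t,F[:2]@n,F[2])
    if F[:2]@t<-14: break
ctrl.sleep(.3);F=ctrl.get_obs()['contact_force']-f0;print(F[:2]@t,F[2])
ctrl.release();ctrl.sleep(.2)
e=ctrl.get_obs()['eef_pos'];ctrl.move_linear([e[0],e[1],220],v=100);ctrl.sleep(.2)
im=cams.get_image('wrist');im2=cams.get_image('scene')
c=proj(im2,[400,-350,40]).astype(int)
cv2.imwrite('pics/e.png',np.hstack([cv2.resize(im['frame'],(400,300)),cv2.resize(im2['frame'][c[1]-45:c[1]+45,c[0]-60:c[0]+60],(400,300))])[:,:,::-1])
print(ctrl.get_obs()['t'])
for i in(im,im2):
  for l in('carrier_nose','end_stop','carrier'): print(l,[(np.array(d['position']),d['conf']) for d in nets.spot_point(i,l)][:2])
E
```

```text
150.3 -12.129231845255244 -1.7856867648096952 -1.610902272355191
150.6 -12.870937026157048 -1.3604267064748556 -1.7902860698101195
150.9 -13.71323179983634 -1.6370098957398618 -2.0649585323023283
151.2 -14.618842647752219 -2.0728338399118797 -1.8490923711687617
-13.98947783513077 -2.29957651610295
57.0167
carrier_nose [(array([ 413.7, -565.7,    6.4]), 0.93)]
end_stop [(array([ 349. , -342.4,    4.4]), 0.95)]
carrier [(array([ 484.6, -529.2,   -0.5]), 0.72), (array([ 431.7, -362. ,    4.2]), 0.68)]
carrier_nose [(array([ 355.3, -339.3,   15.4]), 0.77), (array([ 414.3, -567.5,    6.5]), 0.61)]
end_stop [(array([ 350.9, -345.7,    4.5]), 0.93)]
carrier [(array([ 490.2, -525. ,   -5.5]), 0.84), (array([ 432.7, -366. ,    5.7]), 0.77)]
```

View pics/e.png

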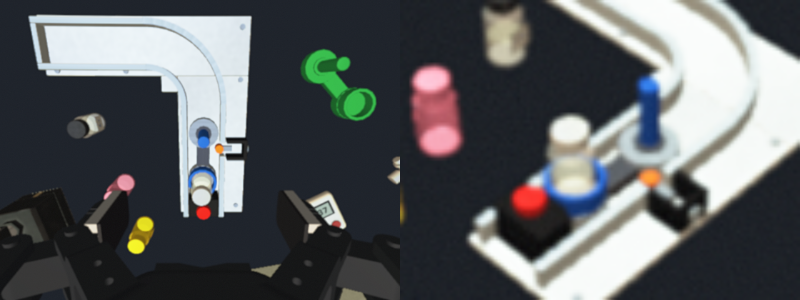

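```bash
python3 -c "
from station import ctrl
print(ctrl.hand_in())"
```

```text
the job is handed in; nothing more can be done
None
```

The job is handed in; the result was not reported back to me. The white-capped vial stands upright in the carrier's cup, and the carrier is past the roller at the end stop, pressed there with about 12 N and let go. It was done in about 57 s, and the black-capped vial was not touched.

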